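# Empty the cap tote into the cap bin

## Task

Lift the black tote of six caps up and off its two hooks without spilling, and tip all the caps into the open blue cap bin. Then set the empty tote down gently, upright and flat on the floor of the grey crate's pulled-out tray, and let go. Leave the crushed bottles and the jug where they are.

Things in the scene. Friction and masses are not known exactly. Their poses are not given: they have to be found in the camera images.
- tote: black plastic scoop tub, 0.3 kg, with a carrying bar. Origin on its underside below the middle of the bar; z up, open mouth towards -x. Floor 108 mm wide (y), 3 mm thick, from x = -88 to +75 mm; rear and side walls 3 mm thick, 50 mm high, side walls only 30 mm high in the front 57 mm. Hangs by the bar's ends with its floor 60 mm above the table
- tote_bar (a point): middle of the tote's carrying bar, 100 mm above the tote's underside; axes as the tote's. The flat bar runs along y: 14 mm thick (x), 24 mm high (z), 168 mm long, free to grip between two uprights at y = +-56 mm (5 mm thick); its ends stick out beyond the uprights and lie on the hooks
- tote_mouth (a point): middle of the pouring edge of the tote's floor, 87 mm from the bar's plane at -x and 8 mm above the underside. There is no front wall: the last 25 mm of floor slope up by 5 mm to this edge
- stand: fixed steel stand. Origin on the table below the hanging bar; hooks point to its -x. Base plate 6 mm thick, 200 mm wide, x from -60 to +125 mm. Two level round arms, 8 mm thick, at y = +-70 mm, top at z = 148 mm, run from posts at x = +100 mm to upturned ends at x = -24 mm, tips at z = 168 mm. The tote's bar lies on the arms, mouth to the stand's -x
- bin: fixed blue cap bin, open, square, 220 x 220 mm, 130 mm high, wall 4 mm. Origin at the centre of its underside. Its flip-top lid is hinged on the +x rim and folded right back, lying about level beyond the bin (+x), up to 190 mm high
- tray_floor (a point): centre of the inner floor of the grey crate's pull-out tray, already pulled out; x, y along its sides. Inside 242 mm (x) by 212 mm (y), walls 28 mm above this floor, which is 8 mm above the table. The crate (270 x 270 mm, 90 mm high) begins about 120 mm from here on the +x side. The tray slides stiffly along x
- cap0: white ribbed screw cap of a jug, a disc 38 mm in diameter and 20 mm high, 12 g, slippery; origin at the centre of one flat face. One of six, lying flat in the tote at the start
- cap1: white ribbed screw cap of a jug, a disc 38 mm in diameter and 20 mm high, 12 g, slippery; origin at the centre of one flat face. One of six, lying flat in the tote at the start
- cap2: white ribbed screw cap of a jug, a disc 38 mm in diameter and 20 mm high, 12 g, slippery; origin at the centre of one flat face. One of six, lying flat in the tote at the start
- cap3: white ribbed screw cap of a jug, a disc 38 mm in diameter and 20 mm high, 12 g, slippery; origin at the centre of one flat face. One of six, lying flat in the tote at the start
- cap4: white ribbed screw cap of a jug, a disc 38 mm in diameter and 20 mm high, 12 g, slippery; origin at the centre of one flat face. One of six, lying flat in the tote at the start
- cap5: white ribbed screw cap of a jug, a disc 38 mm in diameter and 20 mm high, 12 g, slippery; origin at the centre of one flat face. One of six, lying flat in the tote at the start
- bottle_a: bystander: crushed clear plastic bottle lying on the table, about 200 x 70 x 40 mm; origin at its underside, near the middle
- bottle_b: bystander: another crushed clear plastic bottle, the same size
- jug: bystander: green plastic jug standing upright, 112 mm in diameter, 178 mm high, handle on its -x side; origin at the centre of its underside
Not all that is in view belongs to the job. What is shaped like the tote but red or yellow is not meant.

How it is judged:
By the outcome, as a careful person would: the job done as asked, in the order asked, and still so for the second after the job is handed in, with the robot touching nothing.
It also fails if it takes over 64 s, if anything falls off the work surface, if the arm or the gripper's body presses on something with over 40 N, if the wrist force passes 120 N, or if a joint passes its speed limit or range.

## Robot

A 7-joint arm with a two-finger parallel gripper is mounted at the origin on the work surface. World frame = base frame: x ahead of the robot, y to its left, z up, the work surface at z = 0. Lengths are in m, angles in rad, forces in N, time in s.
With the tool pointing down it reaches from about 0.35 to 0.9 m from the base axis. Payload 8.1 kg.
Tool frame: the origin (TCP) lies at the very end of the fingers, on their centre line; the grasp point (between the pads) lies 19 mm behind it; z points along the fingers, y is the line along which they close (so a half turn about z gives the same grasp; the last joint's range is limited). The gripper opens to 92 mm and grips with 3 to 60 N. Pads are 19 mm wide; open, the fingers measure 130 mm over their backs; the gripper's body (75 mm by 190 mm) begins 47 mm behind the grasp point.
Start: joints at [1.088, 0.434, 0.025, 1.573, -0.012, 1.134, -0.075], TCP at [0.232, -0.58, 0.227] pointing down, gripper open.
Joint ranges: [-2.62, 2.62], [-0.44, 2.09], [-1.27, 1.32], [0.08, 2.57], [-1.32, 4.46], [0.12, 2], [-2.74, 2.74]. Speed limits (rad/s): [2.22, 2.22, 3.01, 3.01, 3.14, 3.14, 3.14].

## Interface

Orientations are given as a rotation vector (axis times angle).
In Python, from cell import observe, get_image, sign_off, find_in, trace, place_of gives the robot as it stands. The module is installed in compiled form; this text tells all that it offers.
- The arm moves only by the shell command python3 -m handwheel 'ROWS' [OPENING] [FORCE]. ROWS is JSON, a list of rows, each a list of 6 numbers: the shift along the tool's x, y, z each as a share of 0.02 m, from -1 to 1, then the turn, a rotation vector about the tool's x, y, z each as a share of 4 degrees, from -1 to 1. A call has 1 to 8 rows; each row shifts and turns the commanded pose from where the row before left it, along the tool's axes as they then stand; what a row does not reach is not made up. A row lasts 1/12 s, in which the tool goes at most 41.7 mm and 7.16 degrees, less where a joint would pass 70% of its speed; a pose out of reach is approached as far as the arm can. A call with a number of a shift or a turn outside -1 to 1 is refused whole. A call with a gripper value outside its range is refused whole. OPENING is the opening, from 0 (shut) to 1 (fully open), set as the call begins (- or left out, the last holds). The fingers move at their own pace and stop on an object; FORCE is the grip in N (left out, the last holds). Time passes only in rows, so rows that do not move let the fingers close. It gives the time, the measured TCP pose, the force, the opening and the grip force at its end, in the units of the state.
- observe(): the state, without advancing time (a new reading comes with each control period).
- get_image(name): name is "scene" or "side" or "wrist"; returns a dict with "image" (400x640x3 uint8, red, green, blue), "fx", "fy", "cx", "cy" (pixels), "position" and "orientation" of the camera in the world. Camera axes: x right, y down, z forward; pixel columns grow to the right and rows downward; lengths in m; the calibration is good to about 2 mm. A picture is of the moment at which its call begins. There is no depth.
- sign_off(): hands the job in; it is judged then, once.
Trained networks look in the newest picture that a camera, given by its name, has taken for a name from the list of things; names that differ only in an ending like _2 or _b are one class to them, and where a whole thing is asked for, a point or a joint stands for the part that bears it (a point fixed in the world has none). Each returns a list of dicts, best first, with "score" (0 to 1); they miss things now and then, are a little off and sometimes report something else, mostly with a low value. They report only what shows in the picture. A call takes as long as a camera call. They do not tell look-alikes from the thing itself.
- find_in(label, camera): "rect" ([centre column, centre row, width, height] as shares, 0 to 1, of the picture: columns of its width, rows of its height, round what is visible of it).
- trace(label, camera): "region" (400x640 bool, what is visible of it) and "rect" ([centre column, centre row, width, height] as shares, 0 to 1, of the picture: columns of its width, rows of its height, round what is visible of it).
- place_of(label, camera): "point" ([column, row] as shares, 0 to 1, of the picture: columns of its width, rows of its height: a listed point, or the origin of a listed thing).
The state is a dict: "clock": time; "joints": joint angles; "dq": joint speeds; "joint_efforts": joint torques, N m; "position": TCP position; "ee_rot": TCP orientation; "force": force on the tool from outside, world axes, zero at the start; "ft_torque": the same for the moment, N m; "width": opening from 0.0 (shut) to 1.0 (fully open); "gripper_force": force on a finger pad.
Only numpy, scipy, OpenCV 4.12 (cv2) and the standard library are available. Lean on these libraries where they do the work, as an engineer would, in place of code of your own. Each camera call takes 0.05 s, during which the arm holds its last target. There are 200 camera calls.

## Working session

There is one attempt and no reset: what is moved stays moved. The work goes in short steps, Python scripts to look and compute and a shell command to move; the robot and the scene stay as the last step left them, time stands still between calls to the robot, and variables do not carry over. Pictures are saved under pics/ and viewed, at most 10 in all, crops included, and the job is handed in when it is done.

```bash
mkdir -p pics
python3 - <<'E'
from cell import *
import cv2,numpy as np
o=observe();print({k:np.round(v,3) for k,v in o.items()})
for c in("scene","side"):
    d=get_image(c);cv2.imwrite(f"pics/{c}0.png",d["image"][:,:,::-1])
    print(c,d["fx"],d["fy"],d["cx"],d["cy"],d["position"],d["orientation"])
    for l in("tote_bar","tote_mouth","tote","stand","bin","tray_floor"):
        print(l,[(round(r["score"],2),np.round(np.array(r["point"])*[640,400],1)) for r in place_of(l,c)][:4])
E
```

```text
{'clock': np.float64(0.0), 'joints': array([ 1.088,  0.435,  0.025,  1.574, -0.012,  1.134, -0.075]), 'dq': array([-0.   , -0.   , -0.   , -0.   ,  0.001, -0.001, -0.   ]), 'joint_efforts': array([-0.0000e+00, -6.6786e+01,  9.8500e-01, -3.1446e+01, -6.0000e-02,
        4.3000e-02,  0.0000e+00]), 'position': array([ 0.231, -0.58 ,  0.226]), 'ee_rot': array([-3.084e+00, -5.930e-01,  1.000e-03]), 'force': array([ 0.188, -0.376, -0.108]), 'ft_torque': array([ 0.023, -0.007, -0.023]), 'gripper_force': np.float64(0.0), 'width': np.float64(0.998)}
scene 482.1924759917722 482.1924759917722 325.2691716764581 203.93110754513737 [ 1.34029895 -0.25195832  1.41793355] [-2.13379477 -1.55841892  0.46204371]
tote_bar [(0.73, array([454.8, 239.6])), (0.69, array([421.4, 168.3])), (0.58, array([411. , 123.4]))]
tote_mouth [(0.77, array([383.5, 142.4])), (0.67, array([427.3, 263.3])), (0.66, array([402.5, 163.4]))]
tote [(0.82, array([414.4, 184. ])), (0.75, array([448. , 252.6])), (0.69, array([407.4, 138.9])), (0.54, array([418. , 201.5]))]
stand [(0.69, array([412.4, 189.1])), (0.65, array([420.4, 196.4])), (0.55, array([423.3, 181.7]))]
bin [(0.88, array([334.7, 234.4])), (0.22, array([226.6, 238.7]))]
tray_floor [(0.8, array([227.8, 236. ]))]
side 469.4560100222656 469.4560100222656 331.53889631100753 203.4327146801422 [-0.23644795  0.85156569  1.28336067] [-0.93092841  2.50291827 -1.01481169]
tote_bar [(0.62, array([305.5, 326. ])), (0.61, array([210.1, 230.1])), (0.56, array([261.8, 256.8])), (0.19, array([260.7, 278. ]))]
tote_mouth [(0.92, array([289.6, 288.7])), (0.84, array([233.2, 229.6])), (0.66, array([327.6, 322.5]))]
tote [(0.88, array([267.5, 275.4])), (0.87, array([305. , 341.9]))]
stand [(0.88, array([274.8, 288.8])), (0.26, array([262.6, 254.6]))]
bin []
tray_floor [(0.96, array([390.2, 177.5])), (0.67, array([437.6, 155.3]))]
```

View pics/scene0.png

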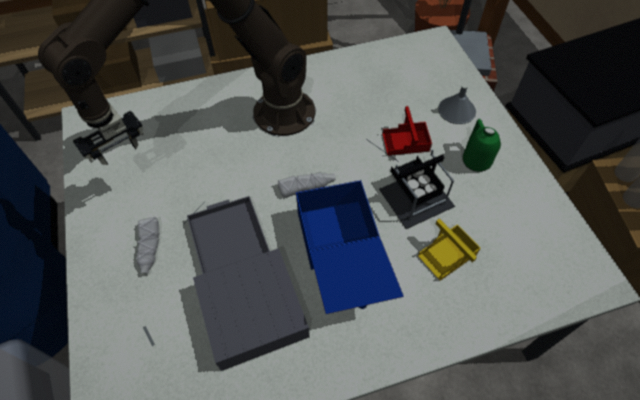

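View pics/side0.png

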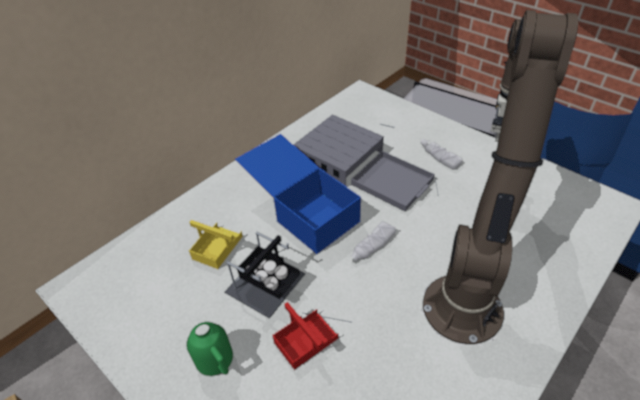

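The scene view shows the black tote at about (418,180), with red at (407,135) and yellow at (450,250). The bin is at (335,235) and the tray at (228,236). In the side view the black tote is at about (265,270). I'll enlarge the tote next.

```bash
python3 - <<'E'
import cv2,numpy as np
a=cv2.imread("pics/scene0.png")[130:240,350:490];b=cv2.imread("pics/side0.png")[215:325,190:330]
f=lambda i:cv2.convertScaleAbs(cv2.resize(i,None,fx=4,fy=4,interpolation=2)[:, :],alpha=1.8,beta=20)
c=np.hstack([f(a),f(b)]);c=cv2.resize(c,(800,int(c.shape[0]*800/c.shape[1])));cv2.imwrite("pics/crop0.png",c)
E
cat > h.py <<'E'
from cell import *
import numpy as np
from scipy.spatial.transform import Rotation as R
def cam(d):
    return np.array([[d["fx"],0,d["cx"]],[0,d["fy"],d["cy"]],[0,0,1]]),R.from_rotvec(d["orientation"]).as_matrix(),np.array(d["position"])
def ray(C,p):
    K,r,t=C; v=r@np.linalg.solve(K,[*p,1]); return t,v/np.linalg.norm(v)
def tri(*cp):
    A=np.zeros((3,3));b=np.zeros(3)
    for C,p in cp:
        t,v=ray(C,p);M=np.eye(3)-np.outer(v,v);A+=M;b+=M@t
    x=np.linalg.solve(A,b);return x,[round(float(np.linalg.norm(np.cross(x-ray(C,p)[0],ray(C,p)[1]))),4) for C,p in cp]
def onz(C,p,z):
    t,v=ray(C,p);return t+v*(z-t[2])/v[2]
def proj(C,X):
    K,r,t=C;q=K@(r.T@(np.array(X)-t));return q[:2]/q[2]
E
python3 - <<'E'
from h import *
S=cam(get_image("scene"));D=cam(get_image("side"))
np.set_printoptions(precision=3,suppress=True)
print("bar",tri((S,(421.4,168.3)),(D,(261.8,256.8))))
print("bar z.16",onz(S,(421.4,168.3),.16),onz(D,(261.8,256.8),.16))
for p in((402.5,163.4),(383.5,142.4)):print("mouth",onz(S,p,.068))
for p in((289.6,288.7),(327.6,322.5)):print("mouth",onz(D,p,.068))
print("tote",onz(S,(414.4,184),.06),onz(D,(267.5,275.4),.06),onz(S,(412.4,189.1),0),onz(D,(274.8,288.8),0))
print("bin",onz(S,(334.7,234.4),0.0),"tray",onz(S,(227.8,236),.008),onz(D,(390.2,177.5),.008))
E
```

```text
bar (array([0.526, 0.337, 0.153]), [0.0014, 0.0014])
bar z.16 [0.53  0.332 0.16 ] [0.521 0.341 0.16 ]
mouth [0.43  0.32  0.068]
mouth [0.32  0.292 0.068]
mouth [0.426 0.329 0.068]
mouth [0.259 0.34  0.068]
tote [0.52  0.328 0.06 ] [0.52  0.335 0.06 ] [0.502 0.338 0.   ] [0.499 0.331 0.   ]
bin [0.593 0.016 0.   ] tray [ 0.494 -0.327  0.008] [ 0.527 -0.338  0.008]
```

View pics/crop0.png

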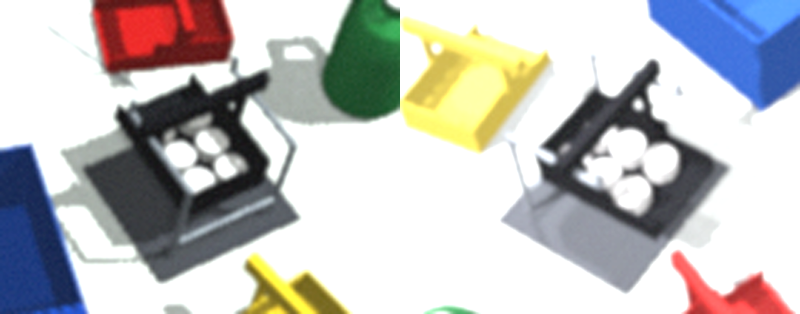

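The crops show the tote hanging by its bar, with the mouth towards the robot and the posts on the far side. The bar ends are at about (394,171) and (443,158) in the scene view, and (279,240) and (241,269) in the side view.

Run:
```python
from h import *
import cv2
np.set_printoptions(precision=3,suppress=True)
ds,dd=get_image("scene"),get_image("side");S=cam(ds);D=cam(dd)
a=tri((S,(393.8,171.3)),(D,(279.3,239.5)));b=tri((S,(442.7,158)),(D,(240.8,269.3)));print(a,b,np.linalg.norm(a[0]-b[0]))
# silhouettes
from scipy.optimize import least_squares
for l,c,C,z in(("bin","scene",S,.13),("bin","side",D,.13),("tray_floor","scene",S,.036),("tray_floor","side",D,.036),("stand","scene",S,0),("tote","scene",S,0),("tote","side",D,0),("stand","side",D,0)):
    for r in trace(l,c)[:3]:
        m=r["region"].astype(np.uint8);q=max(cv2.findContours(m,0,2)[0],key=cv2.contourArea)
        h=cv2.approxPolyDP(cv2.convexHull(q),3,True)[:,0]
        print(l,c,round(r["score"],2),h.tolist())
img=ds["image"].copy()
x=np.hstack([cv2.resize(ds["image"][160:320,180:410],None,fx=2.4,fy=2.4,interpolation=2)])
cv2.imwrite("pics/crop1.png",cv2.convertScaleAbs(x[:,:,::-1],alpha=2,beta=20))
x=cv2.resize(dd["image"][110:260,230:450],None,fx=2.4,fy=2.4,interpolation=2)
cv2.imwrite("pics/crop2.png",cv2.convertScaleAbs(x[:,:,::-1],alpha=1.8,beta=10))
```

```text
(array([0.522, 0.25 , 0.163]), [0.0117, 0.0117]) (array([0.523, 0.414, 0.172]), [0.0053, 0.0053]) 0.16439037561343992
bin scene 0.97 [[359, 180], [402, 295], [362, 308], [326, 313], [308, 258], [297, 192]]
bin scene 0.29 [[435, 185], [435, 189], [425, 192], [428, 183]]
bin side 0.94 [[279, 134], [359, 197], [360, 220], [318, 253], [277, 220], [236, 160]]
tray_floor scene 0.71 [[249, 196], [269, 250], [204, 272], [187, 216], [209, 204]]
tray_floor side 0.65 [[381, 151], [434, 175], [430, 185], [404, 211], [351, 183]]
stand scene 0.61 [[441, 164], [453, 178], [454, 206], [406, 228], [380, 188]]
tote scene 0.96 [[443, 155], [441, 192], [417, 204], [391, 169], [417, 157]]
tote scene 0.67 [[438, 218], [460, 226], [479, 246], [474, 260], [442, 278], [419, 256]]
tote scene 0.6 [[407, 107], [426, 124], [430, 147], [388, 153], [383, 131]]
tote side 0.97 [[281, 234], [299, 273], [277, 298], [242, 278], [239, 272], [242, 262], [256, 247]]
tote side 0.94 [[287, 302], [317, 309], [339, 334], [295, 369], [272, 338]]
tote side 0.77 [[191, 221], [241, 233], [217, 268], [191, 257]]
stand side 0.72 [[225, 293], [228, 262], [304, 273], [269, 317]]
```

View pics/crop1.png

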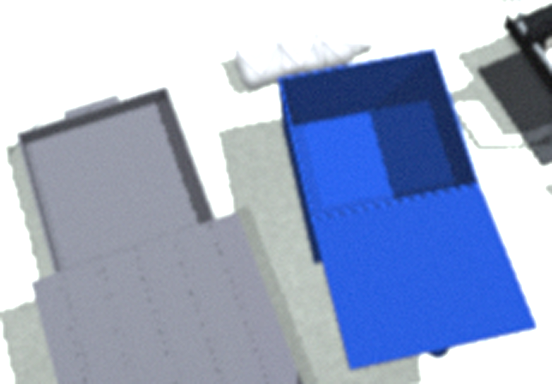

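View pics/crop2.png

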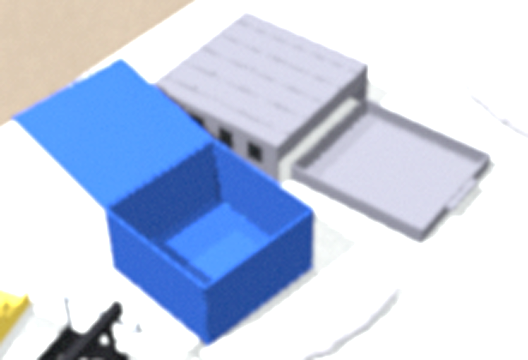

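Picture check: the bin's rim corners and three of the tray's corners are clear in both crops, and the inside of the bin is empty. I'll fit poses from these corners.

```bash
cat > fit.py <<'E'
from h import *
from scipy.optimize import least_squares
np.set_printoptions(precision=3,suppress=True)
S=cam(get_image("scene"));D=cam(get_image("side"))
def fit(name,obs,x0):
    def X(p,m):
        c,s=np.cos(p[2]),np.sin(p[2]);return [p[0]+c*m[0]-s*m[1],p[1]+s*m[0]+c*m[1],m[2]]
    f=lambda p:np.concatenate([proj(C,X(p,m))-q for C,m,q in obs])
    r=least_squares(f,x0,loss="soft_l1");print(name,r.x,np.degrees(r.x[2]));print(f(r.x).reshape(-1,2))
c1=lambda u,v:(u/2.4+180,v/2.4+160)
c2=lambda u,v:(u/2.4+230,v/2.4+110)
s0=lambda u,v:(u/2.857+350,v/2.857+130)
d0=lambda u,v:(u/2.857+190,v/2.857+215)
h=.11
fit("bin",[(S,(-h,-h,.13),c1(280,78)),(S,(-h,h,.13),c1(433,52)),(S,(h,h,.13),c1(475,187)),(S,(h,-h,.13),c1(315,213)),
 (D,(-h,h,.13),c2(208,283)),(D,(-h,-h,.13),c2(313,210)),(D,(h,h,.13),c2(108,210)),(D,(h,-h,.13),c2(210,140))],[.55,.02,0])
fit("tray",[(S,(-.124,-.109,.036),c1(20,133)),(S,(-.124,.109,.036),c1(167,90)),
 (D,(-.124,-.109,.036),c2(488,158)),(D,(-.124,.109,.036),c2(422,236)),(D,(.121,.109,.036),c2(295,172))],[.5,-.33,0])
P=[(S,(-.06,-.1,.006),s0(85,165)),(S,(.125,-.1,.006),s0(160,280)),(S,(.125,.1,.006),s0(298,215)),
 (D,(.125,.1,.006),d0(102,220)),(D,(-.06,.1,.006),d0(227,290)),(D,(-.06,-.1,.006),d0(330,165))]
B=[(S,(0,-.084,.16),s0(125,118)),(S,(0,.084,.16),s0(265,80)),(D,(0,-.084,.16),d0(255,70)),(D,(0,.084,.16),d0(145,155))]
fit("stand",P,[.52,.33,0]);fit("bar",B,[.52,.33,0]);fit("both",P+B,[.52,.33,0])
E
python3 fit.py
```

```text
bin [ 0.592  0.02  -0.076] -4.367691443547971
[[-1.468 -0.485]
 [ 0.42  -2.472]
 [ 2.356 -1.658]
 [-1.54   2.434]
 [-1.619  1.943]
 [ 0.67  -1.315]
 [-2.653 -0.773]
 [ 0.509 -1.123]]
tray [ 0.503 -0.316  0.094] 5.380677710672492
[[-0.095 -0.591]
 [ 0.397 -3.778]
 [ 0.165 -1.427]
 [ 0.213 -1.363]
 [-1.878 -0.394]]
stand [0.506 0.33  0.164] 9.407332010991551
[[-1.733  0.2  ]
 [-0.126  0.042]
 [ 0.436  0.018]
 [-1.698 -0.314]
 [ 0.169  1.312]
 [ 0.36  -0.196]]
bar [ 0.522  0.329 -0.072] -4.127458565016391
[[ 1.399  0.351]
 [ 1.148  3.96 ]
 [ 6.214 -0.291]
 [ 1.622  1.005]]
both [0.509 0.331 0.148] 8.488821659576178
[[-1.108  0.117]
 [-0.22   0.293]
 [ 0.894  0.949]
 [-2.442 -1.022]
 [-1.261  1.255]
 [-0.178  0.168]
 [ 2.67   1.314]
 [-2.719 -3.396]
 [ 4.565 -0.603]
 [ 8.595  6.996]]
```

```bash
cat > to.py <<'E'
import sys
from h import *
np.set_printoptions(precision=2,suppress=True)
# usage: to.py x y z yaw(deg, dir of tool y) tilt(deg, mouth-down about tote y)
def go(x,y,z,yaw,tilt=0):
    o=observe();p=np.array(o["position"]);r=R.from_rotvec(o["ee_rot"])
    # tool y = tote x, tool z = -tote z, tool x = tote y
    T=R.from_euler("ZY",[yaw,-tilt],degrees=True)  # tote pose; +tilt lowers -x
    G=R.from_matrix(T.as_matrix()@np.array([[0,1,0],[1,0,0],[0,0,-1.]]))
    d=np.array([x,y,z])-p
    e=(r.inv()*G).as_rotvec(degrees=True)
    cur=R.from_matrix(r.as_matrix()@np.array([[0,1,0],[1,0,0],[0,0,-1.]])).as_euler("ZYX",degrees=True)
    print("t",o["clock"],"pos",p.round(4),"tote ypr",cur,"F",np.array(o["force"]),"w",round(float(o["width"]),3),"gf",round(float(o["gripper_force"]),1))
    print("q",np.array(o["joints"]))
    print("shift units now-axes",r.inv().apply(d)/.02," in final axes",G.inv().apply(d)/.02," rot units",e/4)
if __name__=="__main__": go(*map(float,sys.argv[1:]))
E
python3 to.py .50 .33 .34 9
```

```text
t 1.4 pos [ 0.23 -0.58  0.23] tote ypr [-68.25  -0.    -0.  ] F [-0.5  -0.72  0.22] w 1.002 gf 0.0
q [ 1.09  0.43  0.03  1.57 -0.01  1.13 -0.08]
shift units now-axes [ 29.33 -37.31  -5.67]  in final axes [42.87 20.37 -5.66]  rot units [  0.     0.   -19.31]
```

```bash
H="python3 -m handwheel"
$H '[[0,0,-0.7,0,0,-1],[0,0,-0.7,0,0,-1],[0,0,-0.7,0,0,-1],[0,0,-0.7,0,0,-1],[0,0,-0.7,0,0,-1],[0,0,-0.7,0,0,-1],[0,0,-0.7,0,0,-1],[0,0,-0.7,0,0,-1]]' 1 
$H '[[0.9,0.4,0,0,0,-1],[0.9,0.4,0,0,0,-1],[0.9,0.4,0,0,0,-1],[0.9,0.4,0,0,0,-1],[0.9,0.4,0,0,0,-1],[0.9,0.4,0,0,0,-1],[0.9,0.4,0,0,0,-1],[0.9,0.4,0,0,0,-1]]'
python3 to.py .50 .33 .34 9
```

```text
clock: 2.07
position: [0.2316, -0.5804, 0.3395]
ee_rot: [2.8, 1.425, -0.0]
force: [0.0, -0.7, 0.3]
width: 1.002
gripper_force: 0.0
clock: 2.73
position: [0.3447, -0.4721, 0.3387]
ee_rot: [2.298, 2.142, -0.0]
force: [-0.1, -0.1, 0.1]
width: 1.001
gripper_force: 0.0
t 2.7333 pos [ 0.34 -0.47  0.34] tote ypr [-4.04 -0.   -0.  ] F [-0.11 -0.14  0.12] w 1.001 gf 0.0
q [ 1.03  0.32 -0.25  1.48  0.08  1.35  0.71]
shift units now-axes [40.55  4.92 -0.07]  in final axes [38.39 13.94 -0.07]  rot units [ 0.    0.   -3.26]
```

```bash
H="python3 -m handwheel"
$H '[[0.95,0,0,0,0,-0.8],[0.95,0,0,0,0,-0.8],[0.95,0,0,0,0,-0.8],[0.95,0.3,0,0,0,-0.8],[0.95,0.35,0,0,0,0],[0.95,0.35,0,0,0,0],[0.95,0.35,0,0,0,0],[0.95,0.35,0,0,0,0]]'
$H '[[0.95,0.35,0,0,0,0],[0.95,0.35,0,0,0,0],[0.95,0.35,0,0,0,0],[0.95,0.35,0,0,0,0],[0.95,0.35,0,0,0,0],[0.95,0.35,0,0,0,0],[0.95,0.35,0,0,0,0],[0.95,0.35,0,0,0,0]]'
$H '[[0.95,0.35,0,0,0,0],[0.95,0.35,0,0,0,0],[0.95,0.35,0,0,0,0],[0.95,0.35,0,0,0,0],[0.95,0.35,0,0,0,0],[0.95,0.35,0,0,0,0],[0.95,0.35,0,0,0,0],[0.95,0.35,0,0,0,0]]'
$H '[[0.95,0.35,0,0,0,0],[0.95,0.35,0,0,0,0],[0.95,0.35,0,0,0,0],[0.95,0.35,0,0,0,0],[0.95,0.35,0,0,0,0],[0.95,0.35,0,0,0,0],[0.95,0.35,0,0,0,0],[0.95,0.35,0,0,0,0]]'
python3 to.py .50 .33 .34 9
```

```text
clock: 3.4
position: [0.3656, -0.3161, 0.3388]
ee_rot: [2.05, 2.381, -0.0]
force: [0.2, 0.1, -0.1]
width: 0.997
gripper_force: 0.0
clock: 4.07
position: [0.3984, -0.1575, 0.3389]
ee_rot: [2.049, 2.38, -0.0]
force: [0.8, -0.0, 0.9]
width: 1.0
gripper_force: 0.0
clock: 4.73
position: [0.4312, 0.0011, 0.3389]
ee_rot: [2.049, 2.38, 0.0]
force: [0.1, 0.3, 0.2]
width: 1.002
gripper_force: 0.0
clock: 5.4
position: [0.464, 0.1597, 0.3388]
ee_rot: [2.05, 2.38, 0.0]
force: [-0.2, -0.6, 0.5]
width: 0.998
gripper_force: 0.0
t 5.4 pos [0.46 0.16 0.34] tote ypr [ 8.53 -0.02 -0.01] F [-0.24 -0.62  0.53] w 0.998 gf 0.0
q [ 0.22  0.23 -0.79  1.66  0.17  1.33 -0.46]
shift units now-axes [ 8.15  3.04 -0.06]  in final axes [ 8.13  3.11 -0.06]  rot units [ 0.    0.   -0.12]
```

```bash
H="python3 -m handwheel"
$H '[[0.9,0.3,0,0,0,0],[0.9,0.3,0,0,0,0],[0.9,0.3,0,0,0,0],[0.9,0.3,0,0,0,0],[0.7,0.2,0,0,0,0],[0.5,0.2,0,0,0,0],[0.3,0.1,0,0,0,0],[0,0,0,0,0,0]]'
python3 - <<'E'
from h import *
import cv2
np.set_printoptions(precision=3,suppress=True)
d=get_image("wrist");C=cam(d);print(C[2],C[1])
cv2.imwrite("pics/w0.png",cv2.convertScaleAbs(d["image"][:,:,::-1],alpha=1.6,beta=20))
for l,z in(("tote_bar",.16),("tote_mouth",.068),("stand",0),("tote",.06)):
    for r in place_of(l,"wrist")[:3]:
        p=np.array(r["point"])*[640,400];print(l,round(r["score"],2),p,onz(C,p,z))
E
python3 to.py .50 .33 .34 9
```

```text
clock: 6.07
position: [0.4823, 0.2658, 0.3386]
ee_rot: [-2.048, -2.382, -0.0]
force: [-0.5, 0.0, 0.3]
width: 0.999
gripper_force: 0.0
[0.47  0.343 0.497] [[ 0.989  0.143  0.044]
 [ 0.15  -0.945 -0.291]
 [-0.001  0.294 -0.956]]
tote_bar 0.85 [586.112 131.32 ] [0.733 0.346 0.16 ]
tote_bar 0.82 [370.368 109.68 ] [0.521 0.335 0.16 ]
tote_bar 0.59 [162.496   6.32 ] [0.323 0.394 0.16 ]
tote_mouth 0.94 [289.728 108.68 ] [0.438 0.319 0.068]
tote_mouth 0.94 [534.976 183.48 ] [0.764 0.273 0.068]
tote_mouth 0.88 [179.2  88.6] [0.304 0.322 0.068]
stand 0.19 [360.128 304.   ] [0.589 0.016 0.   ]
tote 0.93 [530.624 125.48 ] [0.739 0.344 0.06 ]
tote 0.84 [193.28  23.2 ] [0.314 0.397 0.06 ]
t 6.3167 pos [0.48 0.26 0.34] tote ypr [ 8.48 -0.01 -0.04] F [-0.82  0.5  -0.3 ] w 0.999 gf 0.0
q [-0.01  0.34 -0.81  1.53  0.25  1.37 -0.69]
shift units now-axes [ 3.15  1.35 -0.06]  in final axes [ 3.14  1.38 -0.06]  rot units [ 0.    0.01 -0.13]
```

View pics/w0.png

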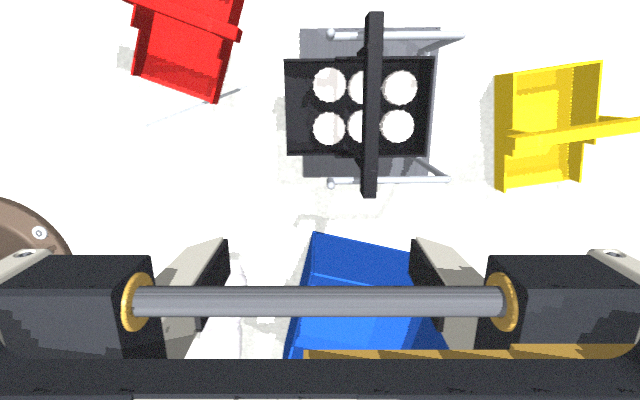

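The wrist view shows all six caps in the tote. The bar's top face runs from (375,12) to (370,197), the mouth edge is at x≈287, and the hook tips are at (331,35) and (331,184).

Run:
```python
from h import *
np.set_printoptions(precision=4,suppress=True)
C=cam(get_image("wrist"))
def pr(n,a,b,z):
    A,B=onz(C,a,z),onz(C,b,z);d=A-B;print(n,A,B,(A+B)/2,np.linalg.norm(d),"yaw",np.degrees(np.arctan2(-d[0],d[1])))
pr("bar",(375,12),(370,197),.172)
pr("tips",(331,35),(331,184),.164)
pr("mouth",(286,60),(289,155),.085)
pr("rear",(434,56),(432,156),.11)
```

```text
bar [0.5083 0.413  0.172 ] [0.5356 0.2499 0.172 ] [0.5219 0.3315 0.172 ] 0.1653694941591451 yaw 9.497597391904455
tips [0.474 0.391 0.164] [0.4956 0.2554 0.164 ] [0.4848 0.3232 0.164 ] 0.13730955803101333 yaw 9.046422049805257
mouth [0.4288 0.3699 0.085 ] [0.4452 0.2635 0.085 ] [0.437  0.3167 0.085 ] 0.10766961703221181 yaw 8.761563600461752
rear [0.585 0.395 0.11 ] [0.6088 0.2912 0.11  ] [0.5969 0.3431 0.11  ] 0.10653611008034365 yaw 12.903328061249677
```

```bash
python3 to.py .5215 .331 .141 9.3
```

```text
t 6.3667 pos [0.48 0.26 0.34] tote ypr [ 8.48 -0.01 -0.03] F [ 0.08  0.18 -0.43] w 0.999 gf 0.0
q [-0.01  0.35 -0.81  1.53  0.25  1.37 -0.69]
shift units now-axes [3.04 2.42 9.89]  in final axes [3.   2.47 9.89]  rot units [ 0.    0.01 -0.2 ]
```

```bash
H="python3 -m handwheel"
$H '[[0.5,0.4,0,0,0,-0.2],[0.8,0.7,0,0,0,0],[0.8,0.7,0,0,0,0],[0.6,0.4,0,0,0,0],[0.3,0.27,0,0,0,0],[0,0,0.5,0,0,0],[0,0,0.8,0,0,0],[0,0,0.8,0,0,0]]'
$H '[[0,0,0.8,0,0,0],[0,0,0.8,0,0,0],[0,0,0.6,0,0,0],[0,0,0.3,0,0,0],[0,0,0,0,0,0]]'
python3 - <<'E'
from h import *
import cv2
C=cam(get_image("wrist"));d=get_image("wrist")
cv2.imwrite("pics/w1.png",cv2.convertScaleAbs(d["image"][:,:,::-1],alpha=1.6,beta=20))
E
python3 to.py .5215 .331 .141 9.3
```

```text
clock: 7.03
position: [0.5214, 0.331, 0.296]
ee_rot: [2.033, 2.394, 0.0]
force: [0.8, -0.0, 0.0]
width: 1.001
gripper_force: 0.0
clock: 7.45
position: [0.521, 0.3306, 0.2452]
ee_rot: [-2.033, -2.395, 0.004]
force: [0.6, 0.6, 0.6]
width: 0.999
gripper_force: 0.0
t 7.55 pos [0.52 0.33 0.25] tote ypr [ 9.34 -0.03  0.01] F [-0.18  0.03 -0.17] w 1.003 gf 0.0
q [-0.15  0.52 -0.77  1.52  0.37  1.26 -0.81]
shift units now-axes [-0.04 -0.02  5.31]  in final axes [-0.04 -0.01  5.31]  rot units [ 0.01 -0.    0.01]
```

View pics/w1.png

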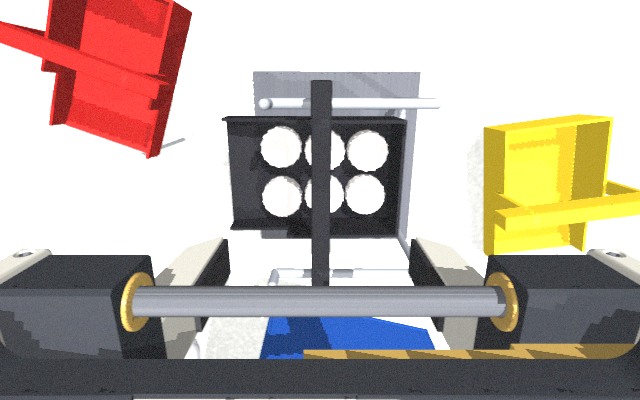

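The bar sits vertically on column 320, centred between the fingers and square to them. I'll descend and grip.

```bash
H="python3 -m handwheel"
$H '[[0,0,0.6,0,0,0],[0,0,0.9,0,0,0],[0,0,0.9,0,0,0],[0,0,0.9,0,0,0],[0,0,0.9,0,0,0],[0,0,0.6,0,0,0],[0,0,0.4,0,0,0],[0,0,0.1,0,0,0]]'
$H '[[0,0,0,0,0,0],[0,0,0,0,0,0],[0,0,0,0,0,0],[0,0,0,0,0,0],[0,0,0,0,0,0],[0,0,0,0,0,0],[0,0,0,0,0,0],[0,0,0,0,0,0]]' 0 10
$H '[[0,0,0,0,0,0],[0,0,0,0,0,0],[0,0,0,0,0,0],[0,0,0,0,0,0],[0,0,0,0,0,0],[0,0,0,0,0,0]]' 0 50
python3 to.py .5215 .331 .141 9.3
```

```text
clock: 8.22
position: [0.5211, 0.3315, 0.1394]
ee_rot: [-2.032, -2.395, 0.002]
force: [0.6, 0.2, -0.1]
width: 1.0
gripper_force: 0.0
clock: 8.88
position: [0.5215, 0.3319, 0.1408]
ee_rot: [2.033, 2.395, 0.0]
force: [0.0, 0.1, 0.7]
width: 0.469
gripper_force: 0.0
clock: 9.38
position: [0.5215, 0.3319, 0.1407]
ee_rot: [2.033, 2.395, 0.0]
force: [1.1, -0.2, -0.3]
width: 0.149
gripper_force: 50.0
t 9.3833 pos [0.52 0.33 0.14] tote ypr [ 9.36 -0.   -0.  ] F [ 1.06 -0.24 -0.26] w 0.149 gf 50.0
q [-0.18  0.61 -0.72  1.65  0.45  1.06 -0.88]
shift units now-axes [-0.04 -0.01 -0.02]  in final axes [-0.04 -0.01 -0.02]  rot units [0.   0.   0.01]
```

```bash
H="python3 -m handwheel"
$H '[[0,0,-0.05,0,0,0],[0,0,-0.1,0,0,0],[0,0,-0.2,0,0,0],[0,0,-0.3,0,0,0],[0,0,-0.4,0,0,0],[0,0,-0.5,0,0,0],[0,0,-0.5,0,0,0],[0,0,-0.5,0,0,0]]'
$H '[[0,0,-0.5,0,0,0],[0,0,-0.5,0,0,0],[0,0,-0.5,0,0,0],[0,0,-0.5,0,0,0],[0,0,-0.5,0,0,0],[0,0,-0.5,0,0,0],[0,0,-0.5,0,0,0],[0,0,-0.5,0,0,0]]'
$H '[[0,0,-0.5,0.2,0,0],[0,0,-0.5,0.4,0,0],[0,0,-0.5,0.4,0,0],[0,0,-0.4,0.4,0,0],[0,0,-0.3,0.3,0,0],[0,0,-0.2,0.2,0,0],[0,0,-0.1,0.1,0,0],[0,0,0,0,0,0]]'
python3 to.py .5215 .331 .30 9.3
python3 - <<'E'
from h import *
import cv2
d=get_image("wrist")
cv2.imwrite("pics/w2.png",cv2.convertScaleAbs(d["image"][:,:,::-1],alpha=1.6,beta=20))
E
```

```text
clock: 10.05
position: [0.5216, 0.3321, 0.1932]
ee_rot: [2.033, 2.395, 0.001]
force: [0.3, 0.4, -2.7]
width: 0.148
gripper_force: 50.0
clock: 10.72
position: [0.5214, 0.3319, 0.2727]
ee_rot: [-2.033, -2.395, 0.0]
force: [-0.4, -0.2, -2.2]
width: 0.145
gripper_force: 50.0
clock: 11.38
position: [0.5242, 0.3324, 0.3217]
ee_rot: [-1.972, -2.323, 0.162]
force: [0.5, 0.5, -3.9]
width: 0.15
gripper_force: 50.0
t 11.3833 pos [0.52 0.33 0.32] tote ypr [9.34 8.   0.01] F [ 0.5   0.52 -3.85] w 0.15 gf 50.0
q [-0.18  0.57 -0.77  1.26  0.29  1.56 -0.74]
shift units now-axes [-0.05  0.01  1.1 ]  in final axes [-0.05 -0.14  1.09]  rot units [-2.   -0.    0.01]
```

View pics/w2.png

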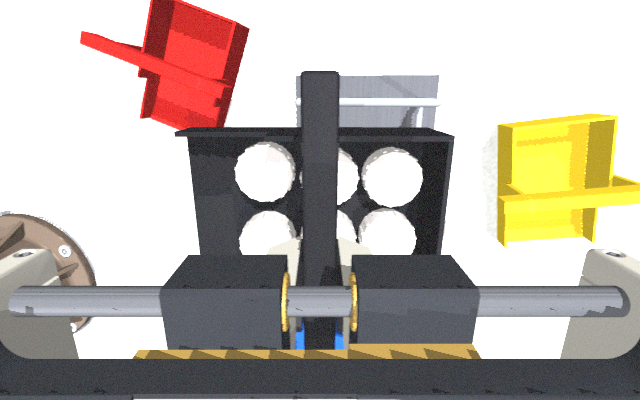

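The tote is held off the hooks, tilted 8° mouth up, and all six caps are inside (four fully visible, two under the bar). Next I'll carry it over the bin.

```bash
H="python3 -m handwheel"
$H '[[-0.1,0,0,0,0,0],[-0.2,0,0,0,0,0],[-0.3,0,0,0,0,0.1],[-0.4,0,0,0,0,0.2],[-0.5,0,0,0,0,0.2],[-0.6,0,0,0,0,0.2],[-0.6,0,0,0,0,0.2],[-0.6,0,0,0,0,0.2]]'
$H '[[-0.6,0.1,0,0,0,0.2],[-0.6,0.2,0,0,0,0.2],[-0.6,0.3,0,0,0,0.2],[-0.6,0.3,0,0,0,0.2],[-0.6,0.3,0,0,0,0.2],[-0.6,0.3,0,0,0,0.2],[-0.6,0.3,0,0,0,0.2],[-0.6,0.3,0,0,0,0.2]]'
python3 to.py .659 .015 .32 -4.4 -8
```

```text
clock: 12.1
position: [0.533, 0.2651, 0.3219]
ee_rot: [-2.065, -2.246, 0.168]
force: [0.9, -0.8, -3.0]
width: 0.144
gripper_force: 50.0
clock: 12.77
position: [0.5786, 0.1711, 0.3176]
ee_rot: [-2.19, -2.132, 0.176]
force: [-1.1, 0.4, -3.6]
width: 0.149
gripper_force: 50.0
t 12.7667 pos [0.58 0.17 0.32] tote ypr [-1.63  7.87 -1.52] F [-1.13  0.37 -3.55] w 0.149 gf 50.0
q [ 0.06  0.53 -0.71  1.31  0.28  1.55 -0.65]
shift units now-axes [-7.7   4.18 -0.5 ]  in final axes [-7.47  4.55 -0.76]  rot units [0.04 0.47 0.68]
```

```bash
H="python3 -m handwheel"
$H '[[-0.6,0.35,0,0,0.1,0.2],[-0.6,0.35,-0.1,0,0.1,0.2],[-0.6,0.35,-0.1,0,0.1,0.2],[-0.6,0.35,-0.1,0,0.1,0.1],[-0.6,0.35,-0.1,0,0.1,0],[-0.6,0.35,-0.1,0,0,0],[-0.6,0.35,-0.1,0,0,0],[-0.6,0.35,-0.1,0,0,0]]'
$H '[[-0.6,0.35,0,0,0,0],[-0.6,0.35,0,0,0,0],[-0.5,0.35,0,0,0,0],[-0.4,0.25,0,0,0,0],[-0.3,0.2,0,0,0,0],[-0.2,0.1,0,0,0,0],[-0.1,0,0,0,0,0],[0,0,0,0,0,0]]'
python3 to.py .659 .015 .32 -4.4 -8
```

```text
clock: 13.43
position: [0.6299, 0.0717, 0.325]
ee_rot: [-2.228, -2.064, 0.139]
force: [-0.9, 0.2, -3.1]
width: 0.151
gripper_force: 50.0
clock: 14.1
position: [0.6567, 0.0167, 0.3204]
ee_rot: [-2.228, -2.064, 0.139]
force: [0.3, -0.0, -3.2]
width: 0.145
gripper_force: 50.0
t 14.1 pos [0.66 0.02 0.32] tote ypr [-4.37  7.82  0.11] F [ 0.31 -0.04 -3.2 ] w 0.145 gf 50.0
q [ 0.25  0.61 -0.66  1.15  0.3   1.61 -0.42]
shift units now-axes [-0.08  0.12  0.  ]  in final axes [-0.08  0.12  0.  ]  rot units [ 0.04 -0.03  0.01]
```

```bash
cat > pour.py <<'E'
from h import *
np.set_printoptions(precision=2,suppress=True)
# local plane x,z (bin frame); tool y=tote x, tool z=-tote z
def tcp(th,mx,mz):
    a=np.radians(th);c,s=np.cos(a),np.sin(a);return np.array([mx+.087*c-.073*s,mz+.087*s+.073*c])
prev=tcp(-8,-.03,.26);th=-8
print(prev)
for i in range(19):
    n=th+4;f=min(1,(n+8)/40)
    q=tcp(n,-.03+.05*f,.26-.12*f);d=q-prev
    a=np.radians(th);X=np.array([np.cos(a),np.sin(a)]);Z=np.array([-np.sin(a),np.cos(a)])
    print(n,"ty %.2f tz %.2f"%(d@X/.02,-d@Z/.02),q);prev=q;th=n
E
python3 pour.py
```

```text
[0.07 0.32]
-4 ty 0.07 tz 0.26 [0.07 0.31]
0 ty 0.03 tz 0.29 [0.07 0.31]
4 ty -0.02 tz 0.31 [0.07 0.3 ]
8 ty -0.06 tz 0.32 [0.07 0.3 ]
12 ty -0.10 tz 0.33 [0.06 0.29]
16 ty -0.15 tz 0.34 [0.06 0.28]
20 ty -0.19 tz 0.35 [0.06 0.27]
24 ty -0.24 tz 0.35 [0.06 0.27]
28 ty -0.28 tz 0.36 [0.06 0.26]
32 ty -0.33 tz 0.35 [0.06 0.25]
36 ty -0.27 tz -0.29 [0.05 0.25]
40 ty -0.27 tz -0.29 [0.04 0.25]
44 ty -0.27 tz -0.29 [0.03 0.25]
48 ty -0.27 tz -0.29 [0.02 0.25]
52 ty -0.27 tz -0.29 [0.02 0.25]
56 ty -0.27 tz -0.29 [0.01 0.25]
60 ty -0.27 tz -0.29 [0.   0.25]
64 ty -0.27 tz -0.29 [-0.01  0.25]
68 ty -0.27 tz -0.29 [-0.02  0.25]
```

```bash
H="python3 -m handwheel"
$H '[[0,0,0.1,-0.5,0,0],[0,0.1,0.3,-1,0,0],[0,0,0.3,-1,0,0],[0,0,0.3,-1,0,0],[0,-0.1,0.3,-1,0,0],[0,-0.1,0.3,-1,0,0],[0,-0.2,0.35,-1,0,0],[0,-0.2,0.35,-1,0,0]]'
$H '[[0,-0.25,0.35,-1,0,0],[0,-0.3,0.35,-1,0,0],[0,-0.3,0.3,-1,0,0],[0,-0.3,-0.25,-1,0,0],[0,-0.3,-0.25,-1,0,0],[0,-0.3,-0.25,-1,0,0],[0,-0.3,-0.25,-1,0,0],[0,-0.3,-0.3,-1,0,0]]'
python3 to.py .592 .02 .25 -4.4 60
```

```text
clock: 14.77
position: [0.651, 0.0185, 0.2726]
ee_rot: [2.076, 1.926, 0.384]
force: [0.7, 0.3, -3.5]
width: 0.15
gripper_force: 50.0
clock: 15.43
position: [0.6265, 0.0111, 0.2481]
ee_rot: [1.813, 1.663, 0.673]
force: [0.0, -1.2, -2.3]
width: 0.147
gripper_force: 50.0
t 15.4333 pos [0.63 0.01 0.25] tote ypr [ -4.28 -45.31  -1.62] F [ 0.04 -1.21 -2.32] w 0.147 gf 50.0
q [ 0.04  0.16 -0.33  2.25  1.62  0.32 -1.84]
shift units now-axes [ 0.28 -1.17 -1.32]  in final axes [ 0.31 -0.79 -1.57]  rot units [-3.67  0.38  0.07]
```

```bash
H="python3 -m handwheel"
$H '[[0,-0.25,-0.25,-0.9,0.1,0],[0,-0.25,-0.3,-0.9,0.1,0],[0.1,-0.25,-0.3,-0.9,0.1,0],[0.1,-0.25,-0.3,-0.9,0.1,0],[0.1,-0.25,-0.3,-0.9,0,0],[0,-0.25,-0.3,-0.9,0,0],[0,0,0,0,0,0],[0,0,0,0,0,0]]'
python3 to.py .592 .02 .25 -4.4 60
python3 - <<'E'
from h import *
import cv2
d=get_image("side");e=get_image("scene")
a=cv2.resize(d["image"][110:300,180:420],None,fx=2,fy=2,interpolation=2)
b=cv2.resize(e["image"][110:300,240:440],None,fx=1.6,fy=2,interpolation=2)
cv2.imwrite("pics/p0.png",cv2.convertScaleAbs(np.hstack([a,b])[:,:,::-1],alpha=1.8,beta=10))
E
```

```text
clock: 16.1
position: [0.5875, 0.0144, 0.2419]
ee_rot: [1.595, 1.477, 0.875]
force: [0.8, -0.3, -2.9]
width: 0.153
gripper_force: 50.0
t 16.1 pos [0.59 0.01 0.24] tote ypr [ -2.93 -62.53  -2.44] F [ 0.8  -0.34 -2.87] w 0.153 gf 50.0
q [ 0.12  0.26 -0.57  2.56  2.41  0.88 -2.73]
shift units now-axes [ 0.29  0.46 -0.01]  in final axes [ 0.3   0.45 -0.03]  rot units [0.64 0.29 0.16]
```

View pics/p0.png

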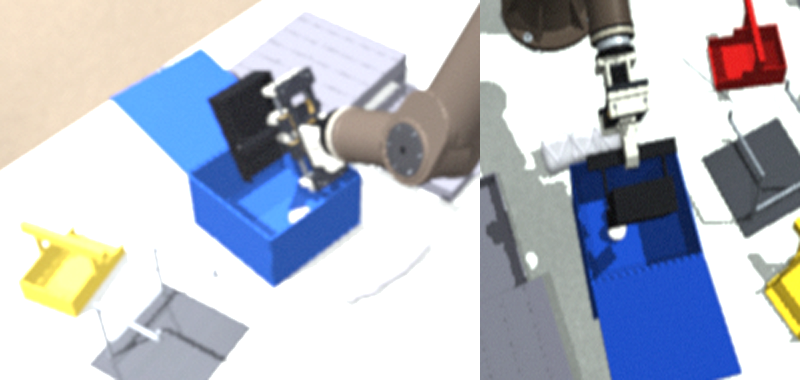

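The tote is tilted 62° over the bin, and one cap shows in the bin at (617,232) in the right-hand crop. A white patch at (532,258), on the table between bin and tray, needs checking. I'll look for caps.

Run:
```python
from h import *
import cv2
out={}
for c in("scene","side","wrist"):
    d=get_image(c);out[c]=d["image"]
    print(c,[(round(r["score"],2),(np.array(r["rect"])*[640,400,640,400]).round().tolist()) for r in find_in("cap0",c)])
w=cv2.resize(out["wrist"],(480,300));a=cv2.resize(out["scene"][215:265,245:325],None,fx=4,fy=4,interpolation=2)
o=np.zeros((300,800,3),np.uint8);o[:,:480]=w;o[:200,480:]=a
cv2.imwrite("pics/p1.png",cv2.convertScaleAbs(o[:,:,::-1],alpha=1.5,beta=10))
```

```text
scene []
side []
wrist []
```

View pics/p1.png

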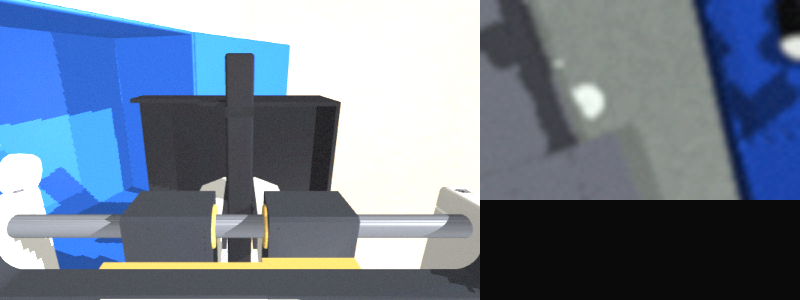

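Run:
```python
from h import *
d=get_image("scene");im=d["image"].astype(int);C=cam(d)
print(im[232:248,264:282].mean(2).round().astype(int))
print("lit table near",im[300,150],im[170,250],im[240,272],"pos",onz(C,(272,240),.0),onz(C,(272,240),.02))
f=[]
for i in range(10):
    get_image("side");f.append(observe()["force"])
print(np.mean(f,0),np.std(f,0))
```

```text
[[ 80  81  85  85  87  87  86  84  85  85  87  87  84  85  86  87  87  88]
 [ 75  76  81  85  87  87  84  85  86  87  86  86  85  85  85  88  87  86]
 [ 74  75  81  83  84  87  86  85  88  87  85  84  85  86  87  84  86  86]
 [ 72  75  80  85  86  88  94  95  97  94  86  84  86  85  83  85  84  86]
 [ 71  74  78  88  96 109 125 129 129 120  98  86  84  87  86  84  84  85]
 [ 69  71  78  97 123 137 149 152 151 146 123  96  86  85  84  85  86  85]
 [ 61  71  77 101 136 152 154 157 156 157 145 120  91  84  85  86  86  86]
 [ 54  69  74  91 124 146 154 152 155 159 154 135  96  84  87  86  86  87]
 [ 51  67  75  80  98 129 149 151 153 157 156 137  97  86  87  88  88  88]
 [ 44  61  72  73  82 112 144 152 154 155 153 134  95  85  86  87  86  87]
 [ 41  54  69  71  76  98 132 150 153 151 141 117  91  85  85  87  84  86]
 [ 39  49  68  72  72  85 114 142 142 127 115  96  86  85  85  84  87  85]
 [ 39  45  60  69  72  77  97 115 113  98  90  86  84  87  86  87  87  86]
 [ 39  40  51  67  72  75  80  91  89  83  83  85  88  88  86  86  86  85]
 [ 40  38  44  59  69  71  78  82  83  84  84  86  86  87  85  83  79  78]
 [ 38  37  39  50  61  70  75  80  85  86  83  83  79  78  79  76  74  73]]
lit table near [155 160 157] [88 93 90] [150 156 152] pos [ 0.54947947 -0.1901628   0.        ] [ 0.56063401 -0.19103443  0.02      ]
[-0.0036768   0.1455884  -3.02265023] [0.54279982 0.48416714 0.38889162]
```

The white patch has the brightness of the lit table, so it is a gap in the shadows. The measured weight, 3.0 N, matches the empty tote. I'll tilt it back.

```bash
H="python3 -m handwheel"
$H '[[0,0.3,0.1,0.4,0,0],[0,0.5,0.15,0.8,0,0],[0,0.5,0.15,0.8,0,0],[0,0.5,0.15,0.8,0,0],[0,0.5,0.1,0.8,0,0],[0,0.4,0,0.8,0,0],[0,0.4,0,0.8,0,0],[0,0.4,0,0.8,0,0]]'
$H '[[0,0.4,-0.1,0.8,0,0],[0,0.4,-0.1,0.8,0,0],[0,0.3,-0.2,0.8,0,0],[0,0.3,-0.2,0.8,0,0],[0,0.2,-0.2,0.8,0,0],[0,0.2,-0.2,0.8,0,0],[0,0.1,-0.2,0.8,0,0],[0,0.1,-0.2,0.8,0,0]]'
python3 to.py .61 .02 .35 -4.4 0
```

```text
clock: 17.72
position: [0.6265, 0.0014, 0.2779]
ee_rot: [1.817, 1.654, 0.642]
force: [0.1, -1.4, -3.1]
width: 0.148
gripper_force: 50.0
clock: 18.38
position: [0.6381, -0.0023, 0.3194]
ee_rot: [2.085, 1.868, 0.321]
force: [0.9, 0.2, -3.0]
width: 0.148
gripper_force: 50.0
t 18.3833 pos [ 0.64 -0.    0.32] tote ypr [ -5.7 -22.5  -2.9] F [ 0.91  0.22 -3.02] w 0.148 gf 50.0
q [ 0.25  0.22 -0.5   1.74  0.37  0.87 -0.52]
shift units now-axes [ 0.87 -0.81 -2.04]  in final axes [ 1.01 -1.49 -1.53]  rot units [ 5.62  0.78 -0.46]
```

```bash
H="python3 -m handwheel"
$H '[[0.1,-0.1,-0.3,0.8,0.1,0],[0.1,-0.1,-0.3,0.8,0.1,-0.1],[0,-0.1,-0.3,0.8,0.1,-0.1],[0,-0.1,-0.3,0.8,0.1,-0.1],[0,-0.1,-0.2,0.8,0.1,-0.1],[0,-0.1,0,0.8,0.1,0],[0,-0.1,0,0.7,0.1,0],[0,0,0,0,0,0]]'
python3 to.py .50 -.32 .35 5.4 0
```

```text
clock: 19.05
position: [0.6183, 0.0037, 0.3414]
ee_rot: [2.305, 2.12, 0.002]
force: [-0.4, -1.2, -3.5]
width: 0.148
gripper_force: 50.0
t 19.05 pos [0.62 0.   0.34] tote ypr [-4.78 -0.44 -0.32] F [-0.37 -1.18 -3.49] w 0.148 gf 50.0
q [ 0.24  0.41 -0.51  1.38  0.21  1.4  -0.35]
shift units now-axes [-16.63  -4.54  -0.37]  in final axes [-15.56  -7.41  -0.43]  rot units [ 0.1   0.09 -2.55]
```

```bash
H="python3 -m handwheel"
$H '[[-0.3,-0.1,0,0,0,-0.3],[-0.6,-0.2,0,0,0,-0.3],[-0.8,-0.3,0,0,0,-0.3],[-0.8,-0.3,0,0,0,-0.3],[-0.8,-0.3,0,0,0,-0.3],[-0.8,-0.3,0,0,0,-0.3],[-0.8,-0.3,0,0,0,-0.3],[-0.8,-0.3,0,0,0,-0.3]]'
$H '[[-0.8,-0.3,0,0,0,-0.15],[-0.8,-0.4,0,0,0,0],[-0.8,-0.4,0,0,0,0],[-0.8,-0.4,0,0,0,0],[-0.8,-0.4,0,0,0,0],[-0.8,-0.4,0,0,0,0],[-0.8,-0.4,0,0,0,0],[-0.8,-0.4,0,0,0,0]]'
$H '[[-0.8,-0.4,0,0,0,0],[-0.8,-0.4,0,0,0,0],[-0.8,-0.4,0,0,0,0],[-0.8,-0.3,0,0,0,0],[-0.5,-0.2,0,0,0,0],[-0.3,0,0,0,0,0],[0,0,0,0,0,0]]'
python3 to.py .50 -.32 .35 5.4 0
cat > look.py <<'E'
from h import *
import cv2
np.set_printoptions(precision=3,suppress=True)
for c in("scene","side","wrist"):
    d=get_image(c);C=cam(d);im=d["image"].astype(int)
    print(c,"caps",[(round(r["score"],2),(np.array(r["rect"])*[640,400,640,400]).round().tolist(),onz(C,np.array(r["rect"][:2])*[640,400],.02).round(3).tolist()) for r in find_in("cap0",c)])
    print(" tray",[(round(r["score"],2),onz(C,np.array(r["point"])*[640,400],.008)) for r in place_of("tray_floor",c)])
    # white blobs inside the bin's image region
    if c!="wrist":
        q=np.array([proj(C,[.592+x*.997+y*.076,.02-x*.076+y*.997,z]) for z in(.004,.13) for x in(-.106,.106) for y in(-.106,.106)])
        m=np.zeros((400,640),np.uint8);cv2.fillConvexPoly(m,cv2.convexHull(q.astype(np.int32)),1)
        w=((im.max(2)-im.min(2)<40)&(im.mean(2)>70)&(m>0)).astype(np.uint8)
        n,l,s,k=cv2.connectedComponentsWithStats(w)
        print(" white",[(s[i,4].item(),k[i].round().tolist(),onz(C,k[i],.02).round(3).tolist()) for i in range(1,n) if s[i,4]>5])
E
python3 look.py
```

```text
clock: 19.72
position: [0.5752, -0.1097, 0.3428]
ee_rot: [2.113, 2.305, 0.005]
force: [0.3, 0.2, -2.7]
width: 0.153
gripper_force: 50.0
clock: 20.38
position: [0.5256, -0.2429, 0.343]
ee_rot: [2.102, 2.315, 0.004]
force: [0.6, -0.7, -2.8]
width: 0.15
gripper_force: 50.0
clock: 20.97
position: [0.4999, -0.3263, 0.3431]
ee_rot: [2.105, 2.314, 0.005]
force: [-0.3, -0.1, -2.6]
width: 0.151
gripper_force: 50.0
t 20.9667 pos [ 0.5  -0.33  0.34] tote ypr [ 5.4  -0.64 -0.46] F [-0.34 -0.1  -2.63] w 0.151 gf 50.0
q [ 0.8   0.35 -0.44  1.44  0.15  1.37  0.45]
shift units now-axes [ 0.31  0.04 -0.35]  in final axes [ 0.31  0.03 -0.34]  rot units [0.16 0.12 0.  ]
scene caps [(0.58, [326.0, 225.0, 4.0, 9.0], [0.559, -0.004, 0.02]), (0.43, [358.0, 206.0, 10.0, 13.0], [0.521, 0.123, 0.02])]
 tray [(0.85, array([ 0.497, -0.334,  0.008]))]
 white [(10, [346.0, 182.0], [0.415, 0.115, 0.02]), (415, [330.0, 214.0], [0.525, 0.023, 0.02]), (81, [355.0, 207.0], [0.523, 0.112, 0.02])]
side caps []
 tray [(0.66, array([ 0.516, -0.334,  0.008]))]
 white [(39, [328.0, 217.0], [0.566, -0.009, 0.02])]
wrist caps []
 tray []
```

Run:
```python
from h import *
im=get_image("scene")["image"].astype(int)
print("\n".join("".join("%4d"%v if 1 else "" for v in r) for r in im[203:227,316:346].mean(2).round().astype(int)))
w=get_image("wrist")["image"].astype(int)
m=(w.mean(2)>70)
print("wrist dark fraction rows/cols");print("\n".join("".join("#" if v else "." for v in r) for r in m[100:260:10,140:500:6]))
```

```text
22  22  22  24  24  22  23  23  28  38  43  44  47  42  39  30  23  22  26  50  90 108  93  81  80  76  68  54  38  24
  23  22  24  25  22  23  23  26  47  70  81  93 100  95  84  69  60  52  53  91 137 151 130 102  92  91  89  80  63  41
  24  24  23  22  21  19  21  32  57  88 102 122 135 136 134 127 119 106 101 125 157 165 147 107  93  95  95  93  83  55
  23  22  25  23  22  22  23  30  61  92 108 130 147 154 159 157 150 140 129 137 158 164 151 113  94  95  95  95  89  69
  22  23  23  21  22  22  20  32  64  97 110 133 148 158 163 159 153 145 136 139 158 165 157 131 101  94  94  95  90  75
  25  25  23  26  26  26  24  38  66  95 113 135 150 160 163 158 151 144 135 141 159 166 164 144 107  94  95  95  89  69
  35  34  32  29  30  29  32  43  64  87 107 130 147 155 156 152 146 142 132 140 155 161 162 146 112  96  94  92  81  61
  45  34  32  29  37  44  53  61  75  87  98 105 113 116 118 122 127 131 132 144 158 163 164 153 123 104  92  81  68  51
  50  36  30  36  57  82  87  84  91  93  93  87  79  70  65  78  97 119 137 154 163 165 164 155 134 115  86  66  53  40
  53  36  31 
[... 2107 characters left out ...]
......................#######
#########............................................#######
#########...........................................########
#########...........................................########
#########...........................................########
#########...........................................########
#########...........................................########
##########.........................................#########
##########.........................................#########
##########.........................................#########
##########...............##......###...............#########
##########............#####.......#####............#########
```

The tote is empty and the caps lie in the bin. I'll move over the tray, level out and descend.

```bash
H="python3 -m handwheel"
$H '[[0.1,0.1,0.3,0.16,0.12,0],[0,0.1,0.6,0,0,0],[0,0.1,0.8,0,0,0],[0,0,0.8,0,0,0],[0,0,0.8,0,0,0],[0,0,0.8,0,0,0],[0,0,0.8,0,0,0],[0,0,0.8,0,0,0]]'
$H '[[0,0,0.8,0,0,0],[0,0,0.8,0,0,0],[0,0,0.8,0,0,0],[0,0,0.8,0,0,0],[0,0,0.7,0,0,0],[0,0,0.5,0,0,0],[0,0,0.3,0,0,0],[0,0,0,0,0,0]]'
python3 to.py .505 -.323 .0895 5.4 0
```

```text
clock: 22.18
position: [0.5059, -0.3221, 0.2272]
ee_rot: [-2.111, -2.324, -0.001]
force: [0.2, -0.5, -2.6]
width: 0.147
gripper_force: 50.0
clock: 22.85
position: [0.5054, -0.3219, 0.1336]
ee_rot: [-2.11, -2.323, -0.001]
force: [-0.6, -0.4, -3.0]
width: 0.15
gripper_force: 50.0
t 22.85 pos [ 0.51 -0.32  0.13] tote ypr [5.52 0.1  0.15] F [-0.62 -0.38 -3.  ] w 0.15 gf 50.0
q [ 0.77  0.52 -0.41  1.72  0.25  0.96  0.35]
shift units now-axes [-0.06 -0.02  2.2 ]  in final axes [-0.05 -0.03  2.2 ]  rot units [-0.03 -0.04  0.03]
```

```bash
H="python3 -m handwheel"
$H '[[0,0,0.2,0,0,0],[0,0,0.4,0,0,0],[0,0,0.4,0,0,0],[0,0,0.4,0,0,0],[0,0,0.3,0,0,0],[0,0,0.2,0,0,0],[0,0,0.1,0,0,0],[0,0,0.05,0,0,0]]'
$H '[[0,0,0.05,0,0,0],[0,0,0.05,0,0,0],[0,0,0,0,0,0]]'
python3 to.py .505 -.323 .0895 5.4 0
```

```text
clock: 23.52
position: [0.5061, -0.3223, 0.0939]
ee_rot: [-2.111, -2.325, -0.001]
force: [-0.6, -0.9, -1.8]
width: 0.151
gripper_force: 50.0
clock: 23.77
position: [0.5062, -0.3224, 0.0924]
ee_rot: [-2.112, -2.325, -0.001]
force: [-0.7, -0.2, -2.5]
width: 0.151
gripper_force: 50.0
t 23.7667 pos [ 0.51 -0.32  0.09] tote ypr [ 5.5  -0.02  0.05] F [-0.73 -0.24 -2.48] w 0.151 gf 50.0
q [ 0.75  0.57 -0.4   1.76  0.28  0.87  0.33]
shift units now-axes [-0.02 -0.06  0.15]  in final axes [-0.02 -0.06  0.15]  rot units [ 0.01 -0.01  0.03]
```

```bash
H="python3 -m handwheel"
$H '[[0,0,0.05,0,0,0],[0,0,0,0,0,0],[0,0,0.05,0,0,0],[0,0,0,0,0,0]]'
$H '[[0,0,0.05,0,0,0],[0,0,0,0,0,0],[0,0,0,0,0,0]]'
$H '[[0,0,0.05,0,0,0],[0,0,0,0,0,0],[0,0,0,0,0,0]]'
python3 to.py .505 -.323 .0895 5.4 0
```

```text
clock: 24.1
position: [0.5062, -0.3224, 0.0903]
ee_rot: [-2.112, -2.325, -0.001]
force: [0.3, 0.5, -2.9]
width: 0.148
gripper_force: 50.0
clock: 24.35
position: [0.5063, -0.3224, 0.0894]
ee_rot: [-2.112, -2.325, -0.001]
force: [-0.5, -0.3, -2.5]
width: 0.148
gripper_force: 50.0
clock: 24.6
position: [0.506, -0.3225, 0.0888]
ee_rot: [-2.112, -2.325, -0.001]
force: [-3.1, 0.4, 4.8]
width: 0.147
gripper_force: 50.0
t 24.6 pos [ 0.51 -0.32  0.09] tote ypr [ 5.49 -0.    0.04] F [-3.1   0.43  4.77] w 0.147 gf 50.0
q [ 0.75  0.57 -0.4   1.76  0.28  0.86  0.33]
shift units now-axes [-0.02 -0.05 -0.03]  in final axes [-0.02 -0.05 -0.03]  rot units [ 0.   -0.01  0.02]
```

It touched down at the expected height. I'll release, then withdraw straight up.

```bash
H="python3 -m handwheel"
$H '[[0,0,0,0,0,0],[0,0,0,0,0,0],[0,0,0,0,0,0]]' 0 5
$H '[[0,0,0,0,0,0],[0,0,0,0,0,0],[0,0,0,0,0,0],[0,0,0,0,0,0],[0,0,0,0,0,0],[0,0,0,0,0,0]]' 0.6
$H '[[0,0,-0.1,0,0,0],[0,0,-0.3,0,0,0],[0,0,-0.6,0,0,0],[0,0,-0.8,0,0,0],[0,0,-0.8,0,0,0],[0,0,-0.8,0,0,0],[0,0,-0.8,0,0,0],[0,0,-0.8,0,0,0]]'
$H '[[0,0,-0.8,0,0,0],[0,0,-0.8,0,0,0],[0,0,-0.8,0,0,0],[0,0,-0.8,0,0,0],[0,0,-0.6,0,0,0],[0,0,-0.3,0,0,0],[0,0,-0.1,0,0,0],[0,0,0,0,0,0]]'
python3 look.py
python3 - <<'E'
from h import *
np.set_printoptions(precision=3,suppress=True)
for c in("scene","side","wrist"):
    d=get_image(c);C=cam(d)
    for l,z in(("tote_bar",.108),("tote_mouth",.016),("tote",.008)):
        print(c,l,[(round(r["score"],2),onz(C,np.array(r["point"])*[640,400],z)) for r in place_of(l,c)])
E
```

```text
clock: 24.85
position: [0.5061, -0.3225, 0.0886]
ee_rot: [-2.112, -2.325, -0.001]
force: [-2.0, 1.2, 4.6]
width: 0.154
gripper_force: 5.0
clock: 25.35
position: [0.5062, -0.3224, 0.0883]
ee_rot: [-2.112, -2.325, -0.001]
force: [-0.8, -0.9, -0.7]
width: 0.543
gripper_force: 0.0
clock: 26.02
position: [0.5064, -0.3225, 0.1905]
ee_rot: [2.112, 2.325, 0.002]
force: [-0.2, 0.3, 0.6]
width: 0.601
gripper_force: 0.0
clock: 26.68
position: [0.5062, -0.3226, 0.273]
ee_rot: [2.112, 2.325, 0.002]
force: [-0.6, -0.6, -0.8]
width: 0.601
gripper_force: 0.0
scene caps [(0.67, [324.0, 225.0, 9.0, 9.0], [0.557, -0.009, 0.02]), (0.55, [329.0, 208.0, 14.0, 4.0], [0.501, 0.026, 0.02]), (0.45, [151.0, 244.0, 27.0, 56.0], [0.455, -0.572, 0.02]), (0.41, [324.0, 213.0, 15.0, 8.0], [0.515, 0.005, 0.02]), (0.39, [341.0, 207.0, 11.0, 9.0], [0.508, 0.065, 0.02]), (0.39, [357.0, 206.0, 11.0, 9.0], [0.52, 0.121, 0.02])]
 tray []
 white [(10, [346.0, 182.0], [0.415, 0.115, 0.02]), (417, [330.0, 214.0], [0.525, 0.023, 0.02]), (81, [355.0, 207.0], [0.523, 0.112, 0.02])]
side caps [(0.29, [394.0, 173.0, 45.0, 46.0], 
[... 647 characters left out ...]
0.346, 0.008]))]
side tote_bar [(0.97, array([0.774, 0.358, 0.108])), (0.82, array([ 0.507, -0.31 ,  0.108])), (0.58, array([0.282, 0.407, 0.108])), (0.39, array([ 0.375, -0.226,  0.108]))]
side tote_mouth [(0.8, array([0.797, 0.254, 0.016])), (0.71, array([0.496, 0.336, 0.016])), (0.62, array([ 0.407, -0.309,  0.016])), (0.58, array([0.286, 0.319, 0.016]))]
side tote [(0.96, array([ 0.503, -0.321,  0.008])), (0.8, array([0.77 , 0.338, 0.008]))]
wrist tote_bar [(0.87, array([ 0.503, -0.32 ,  0.108]))]
wrist tote_mouth [(0.85, array([ 0.418, -0.33 ,  0.016]))]
wrist tote [(0.68, array([ 0.452, -0.58 ,  0.008])), (0.65, array([ 0.51 , -0.319,  0.008])), (0.46, array([ 0.417, -0.329,  0.008]))]
```

```bash
H="python3 -m handwheel"
$H '[[0.3,0.1,-0.3,0,0,0],[0.6,0.2,-0.6,0,0,0],[0.9,0.3,-0.6,0,0,0],[0.9,0.3,-0.6,0,0,0],[0.9,0.3,-0.6,0,0,0],[0.9,0.3,-0.6,0,0,0],[0.9,0.3,-0.3,0,0,0],[0.9,0.3,0,0,0,0]]'
$H '[[0.9,0.4,0,0,0,0],[0.9,0.4,0,0,0,0],[0.9,0.4,0,0,0,0],[0.9,0.4,0,0,0,0],[0.9,0.4,0,0,0,0],[0.6,0.3,0,0,0,0],[0.3,0,0,0,0,0],[0,0,0,0,0,0]]'
python3 - <<'E'
from h import *
import cv2
np.set_printoptions(precision=3,suppress=True)
d=get_image("wrist");C=cam(d);im=d["image"].astype(int)
print(observe()["position"],[(round(r["score"],2),onz(C,np.array(r["rect"][:2])*[640,400],.02).round(3).tolist(),(np.array(r["rect"])*[640,400,640,400]).round().tolist()) for r in find_in("cap0","wrist")])
q=np.array([proj(C,[.592+x*.997+y*.076,.02-x*.076+y*.997,.004]) for x,y in((-.106,-.106),(-.106,.106),(.106,.106),(.106,-.106))]);print(q)
c=np.r_[q.min(0),q.max(0)].clip(0).astype(int);print(c)
g=im[c[1]:min(c[3],400):5,c[0]:c[2]:4];w=(g.max(2)-g.min(2)<40)&(g.mean(2)>60)
print("\n".join("".join("#" if v else "." for v in r) for r in w))
E
```

```text
clock: 28.4
position: [0.5371, -0.1907, 0.3477]
ee_rot: [2.109, 2.325, 0.005]
force: [0.1, -0.1, 0.8]
width: 0.6
gripper_force: 0.0
clock: 29.07
position: [0.5713, -0.0784, 0.3457]
ee_rot: [-2.108, -2.329, -0.003]
force: [-0.4, -0.4, -0.8]
width: 0.599
gripper_force: 0.0
[ 0.571 -0.08   0.345] [(0.91, [0.521, 0.001, 0.02], [288.0, 89.0, 26.0, 29.0]), (0.77, [0.538, 0.041, 0.02], [303.0, 58.0, 17.0, 31.0]), (0.75, [0.507, 0.062, 0.02], [280.0, 38.0, 24.0, 31.0]), (0.72, [0.526, 0.1, 0.02], [298.0, 7.0, 25.0, 12.0]), (0.66, [0.728, -0.024, 0.02], [435.0, 122.0, 407.0, 243.0]), (0.58, [0.505, 0.027, 0.02], [277.0, 67.0, 29.0, 36.0]), (0.56, [0.556, -0.007, 0.02], [313.0, 97.0, 28.0, 31.0]), (0.24, [0.501, -0.307, 0.02], [261.0, 287.0, 169.0, 125.0])]
[[255.653 141.709]
 [275.677 -21.896]
 [435.688  10.395]
 [396.909 166.575]]
[255   0 435 166]
.......########..............................
.......#######...............................
........######...............................
..........##.................................
.............................................
.....####........
[... 616 characters left out ...]
..........
......#############..........................
.......###.#######...........................
............######...........................
.............####............................
.............................................
.............................................
.............................................
.............................................
.............................................
.............................................
.............................................
.............................................
.............................................
.............................................
#............................................
```

The wrist view finds six caps in the bin. The robot is touching nothing and the tote is in the tray, so I'm handing in.

```bash
python3 -c "
from cell import *
print(sign_off())"
```

```text
the job is handed in; nothing more can be done
None
```

All six caps are in the blue bin, the empty black tote stands upright in the grey crate's tray with the gripper clear of it, and the job was handed in at about 29 s.

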